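# Fetch the immersion oil from behind the reagent bottles

## Robot

A 7-joint arm with a two-finger parallel gripper is mounted at the origin on the work surface. World frame = base frame: x ahead of the robot, y to its left, z up, the work surface at z = 0. Lengths are in m, angles in rad, forces in N, time in s.
With the tool pointing down it reaches from about 0.4 to 0.85 m from the base axis. Payload 4.5 kg.
Tool frame: the origin (TCP) lies at the very end of the fingers, on their centre line; the grasp point (between the pads) lies 19 mm behind it; z points along the fingers, y is the line along which they close (so a half turn about z gives the same grasp; the last joint's range is limited). The gripper opens to 88 mm and grips with 3 to 60 N. Pads are 18 mm wide; open, the fingers measure 123 mm over their backs; the gripper's body (75 mm by 187 mm) begins 45 mm behind the grasp point.
Start: joints at [1.316, 0.689, -0.195, 1.565, 0.157, 0.902, -0.215], TCP at [0.178, -0.599, 0.2] pointing down, gripper open.
Joint ranges: [-3.01, 3.01], [-0.46, 2.08], [-1.47, 1.51], [0.13, 2.56], [-1, 4.14], [0.04, 2.09], [-2.66, 2.66]. Speed limits (rad/s): [2.57, 2.57, 3.14, 3.14, 3.14, 3.14, 3.14].

## Interface

Orientations are given as a unit quaternion [x, y, z, w].
In Python, from plant import r gives the robot as it stands. The module is installed in compiled form; this text tells all that it offers.
- The arm moves only by the tool step_arm, never from a script. Its argument "increments" is a list of rows, each a list of 2 entries, a list of its own where there are three numbers: the shift along the world's x, y, z in cm, then the turn, a rotation vector about the world's x, y, z in degrees. A call has exactly 10 rows; each row shifts and turns the commanded pose from where the row before left it; what a row does not reach is not made up. A row lasts 1/10 s, in which the tool goes at most 50 mm and 8.59 degrees, less where a joint would pass 70% of its speed; a pose out of reach is approached as far as the arm can. A call is refused whole if a number of a shift passes 5 or a number of a turn 8.59, either way. A call with a gripper value outside its range is refused whole. "fingers" is the opening, from 0 (shut) to 1 (fully open), set as the call begins (left out, the last holds). The fingers move at their own pace and stop on an object; "grip_force" is the grip in N (left out, the last holds). Time passes only in rows, so rows that do not move let the fingers close, or fill a call up. It gives the time, the measured TCP pose, the force, the opening and the grip force at its end, in the units of the state.
- r.get_state(): the state, without advancing time (a new reading comes with each control period).
- r.snapshot(name): name is "scene" or "top"; returns (picture, depth): 384x512x3 uint8, red, green, blue; 384x512 float32, m along the optical axis (not along the pixel's ray), 0 where there is no reading.
- r.calibration(name): a dict with "fov_y" (degrees; the focal length in pixels is half the picture's height over the tangent of half this angle, whatever the lens; pixels are square), "cx", "cy" (the principal point, pixels), "R" (3x3) and "t" (3): a world point X has camera coordinates R X + t. Camera axes: x right, y down, z forward; pixel columns grow to the right and rows downward; lengths in m; the calibration is good to about 2 mm. A picture is of the moment at which its call begins. calibration takes no time and is no camera call.
- r.finish_job(): hands the job in; it is judged then, once.
The state is a dict: "clock": time; "q": joint angles; "qd": joint speeds; "joint_torque": joint torques, N m; "tool_pos": TCP position; "eef_rot": TCP orientation; "contact_force": force on the tool from outside, world axes, zero at the start; "moment": the same for the moment, N m; "opening": opening from 0.0 (shut) to 1.0 (fully open); "finger_force": force on a finger pad.
Only numpy, scipy, OpenCV 4.12 (cv2) and the standard library are available. Lean on these libraries where they do the work, as an engineer would, in place of code of your own. Each camera call takes 0.05 s, during which the arm holds its last target. There are 200 camera calls.

## Task

The small immersion-oil bottle stands at the back of the grey reagent rack, hemmed in by three tall bottles. Move the three tall bottles out to the steel side tray, then take the oil bottle and stand it in the round black holder, and only then put the three tall bottles back in the rack, each on the very spot where it stood. Keep all bottles upright, do not shove the two little boxes in the rack's front corners out of place, and leave everything standing free and still.

Things in the scene. Friction and masses are not known exactly. Their poses are not given: they have to be found in the camera images.
- round_bottle_mid (a point): Tall round amber-glass bottle, about 180 g: body 44 mm in diameter up to 88 mm, shoulder narrowing to the neck at 99 mm, round black cap 28 mm in diameter from 99 mm to the top at 130 mm. The point is on its axis half-way up, 65 mm above its underside and 65 mm below its top; z is its axis, up.
- square_bottle_mid (a point): Tall square white plastic bottle, about 180 g: body 42 x 42 mm up to 86 mm, neck 24 mm in diameter, round grey cap 32 mm in diameter from 93 mm to the top at 122 mm. The point is on its axis half-way up, 61 mm above its underside and 61 mm below its top; z up, x and y square to its faces.
- cone_bottle_mid (a point): Tall conical white plastic bottle, about 160 g: 46 mm in diameter at the foot, tapering from 12 mm up to 20 mm in diameter at 96 mm, round black cap 24 mm in diameter from 96 mm to the top at 126 mm. The point is on its axis half-way up, 63 mm above its underside and 63 mm below its top; z is its axis, up.
- oil_bottle_mid (a point): The immersion-oil bottle: small, round, amber glass, about 50 g: body 32 mm in diameter up to 34 mm, black cap 24 mm in diameter from 38 mm to the top at 52 mm. It stands in the middle of the rack's back row, about 10 mm in front of the back wall. The point is on its axis half-way up, 26 mm above its underside; z up.
- rack: Fixed grey rack, 150 (its x) by 200 mm (y). Origin: centre of its underside on the bench; x to its back, z up. Floor 4 mm above the bench; rims to 14 mm at front and sides; back wall to 45 mm, inner face at x = 70 mm. Black floor marks: at (40, 56), (40, -56), (-6, 0) mm for the tall bottles (which stands where varies; each within 3 mm of its mark), at (45, 0) mm for the oil bottle.
- tray: Fixed shallow steel side tray, 270 mm (its x) by 130 mm (its y), the side area. Origin at the centre of its underside on the bench; z up. Its floor is 3 mm above the bench, its rim 3 mm thick and 12 mm high. It is to the left or to the right of the rack, the holder on the other side.
- holder: Fixed round black bottle holder, an open cup on a wide foot. Origin at the centre of its underside on the bench; z up. Its inner floor is 4 mm above the bench, its inside 62 mm in diameter, its wall 4 mm thick and 14 mm high; the foot is 86 mm in diameter and 3 mm thick.
- slip_box_a_mid (a point): Little cover-glass box, clear with a white lid, 35 x 31 x 20 mm, 60 g, loose in the rack's front left corner; to be left where it is. The point is its centre, 10 mm above its underside; z up.
- slip_box_b_mid (a point): The same kind of box in the rack's front right corner; to be left where it is. The point is its centre, 10 mm above its underside; z up.
Mind the look-alikes: they are no part of the job. Of the things like the part that bears oil_bottle_mid, leave any that is green; of the rest the smaller one is meant.

How it is judged:
On the way, in this order (a step that is already met when the one before it is completed fails the run):
1. the three tall bottles stand upright together in the side tray, the oil bottle still in its place (x of round_bottle_mid in the frame of tray between -0.13 and 0.13 m and y of round_bottle_mid in the frame of tray between -0.06 and 0.06 m and z of round_bottle_mid in the frame of tray between 0.06 and 0.077 m and angle between each of round_bottle_mid, square_bottle_mid, cone_bottle_mid's own z axis and vertical below 0.15 rad and x of square_bottle_mid in the frame of tray between -0.13 and 0.13 m and y of square_bottle_mid in the frame of tray between -0.06 and 0.06 m and z of square_bottle_mid in the frame of tray between 0.056 and 0.073 m and x of cone_bottle_mid in the frame of tray between -0.13 and 0.13 m and y of cone_bottle_mid in the frame of tray between -0.06 and 0.06 m and z of cone_bottle_mid in the frame of tray between 0.058 and 0.075 m and distance of oil_bottle_mid from where it was at the start of the episode below 0.03 m), for 0.2 s.
2. the oil bottle stands upright in the holder while the three tall bottles still stand in the tray (x of round_bottle_mid in the frame of tray between -0.13 and 0.13 m and y of round_bottle_mid in the frame of tray between -0.06 and 0.06 m and z of round_bottle_mid in the frame of tray between 0.06 and 0.077 m and angle between each of round_bottle_mid, square_bottle_mid, cone_bottle_mid, oil_bottle_mid's own z axis and vertical below 0.15 rad and x of square_bottle_mid in the frame of tray between -0.13 and 0.13 m and y of square_bottle_mid in the frame of tray between -0.06 and 0.06 m and z of square_bottle_mid in the frame of tray between 0.056 and 0.073 m and x of cone_bottle_mid in the frame of tray between -0.13 and 0.13 m and y of cone_bottle_mid in the frame of tray between -0.06 and 0.06 m and z of cone_bottle_mid in the frame of tray between 0.058 and 0.075 m and horizontal distance between oil_bottle_mid and holder below 0.017 m and z of oil_bottle_mid in the frame of holder between 0.024 and 0.036 m), for 0.2 s.
At the end, for the whole second after the job is handed in: Each tall bottle upright (0.12 rad), its centre within 15 mm of where it started; the oil bottle upright (0.15 rad) on the holder's floor, within 17 mm of its middle; both little boxes within 15 mm of where they started; all bottles slower than 20 mm/s (distance of each of round_bottle_mid, square_bottle_mid, cone_bottle_mid, slip_box_a_mid, slip_box_b_mid from where it was at the start of the episode below 0.015 m and angle between each of round_bottle_mid, square_bottle_mid, cone_bottle_mid's own z axis and vertical below 0.12 rad and horizontal distance between oil_bottle_mid and holder below 0.017 m and angle between oil_bottle_mid's own z axis and vertical below 0.15 rad and z of oil_bottle_mid in the frame of holder between 0.024 and 0.036 m and linear speed of each of round_bottle, square_bottle, cone_bottle, oil_bottle below 0.02 m/s); the robot touches nothing.
It fails at once if a bottle is tipped by more than 0.6 rad (angle between any of round_bottle_mid, square_bottle_mid, cone_bottle_mid, oil_bottle_mid's own z axis and vertical above 0.6 rad).
It fails at once if a little box in the rack is shoved by more than 15 mm (distance of any of slip_box_a_mid, slip_box_b_mid from where it was at the start of the episode above 0.015 m).
It also fails if it takes over 136 s, if anything falls off the work surface, if the arm or the gripper's body presses on something with over 40 N, if the wrist force passes 120 N, or if a joint passes its speed limit or range.

## Working session

There is one attempt and no reset: what is moved stays moved. The work goes in short steps, Python scripts to look and compute and a tool call to move; the robot and the scene stay as the last step left them, time stands still between calls to the robot, and variables do not carry over. Pictures are saved under pics/ and viewed, at most 14 in all, crops included, and the job is handed in when it is done.

Besides the shell and the picture viewer there is one more tool, called as name(argument=value, ...) on one line, values as JSON. step_arm: Moves the arm, as the interface text tells. Its arguments: {"type":"object","properties":{"increments":{"type":"array","items":{"type":"array"}},"fingers":{"type":"number"},"grip_force":{"type":"number"}},"required":["increments"]}

```bash
mkdir -p pics; cat > h.py <<'E'
import numpy as np, cv2
from plant import r
def cal(n):
    c=r.calibration(n); f=192/np.tan(np.radians(c["fov_y"])/2); return f,c["cx"],c["cy"],np.array(c["R"]),np.array(c["t"])
def pts(n,depth):
    f,cx,cy,R,t=cal(n); v,u=np.indices(depth.shape)
    P=np.stack([(u-cx)*depth/f,(v-cy)*depth/f,depth],-1)
    return (P-t)@R
def ray(n,u,v,z):
    f,cx,cy,R,t=cal(n); o=-R.T@t; d=R.T@np.array([(u-cx)/f,(v-cy)/f,1]); return o+d*(z-o[2])/d[2]
E
python3 - <<'E'
from h import *
for n in("top","scene"):
    p,d=r.snapshot(n); np.savez(f"pics/{n}0.npz",p=p,d=d); cv2.imwrite(f"pics/{n}0.png",p[...,::-1]); f,cx,cy,R,t=cal(n); print(n,f,cx,cy,-R.T@t,R.round(2).tolist())
print(r.get_state())
E
```

```text
top 384.2721511490174 254.91704350224327 189.78985884555914 [0.40669823 0.02107842 1.00812448] [[-0.12, -0.99, 0.0], [-0.96, 0.11, -0.24], [0.24, -0.03, -0.97]]
scene 417.96306465857424 257.2401186338231 190.75470332926852 [1.1531451  0.55818733 0.57535402] [[-0.72, 0.7, -0.02], [0.39, 0.38, -0.84], [-0.58, -0.61, -0.54]]
{'clock': 0.1, 'q': array([ 1.31580545,  0.68989877, -0.19453947,  1.56622663,  0.15728533,
        0.90247722, -0.21506961]), 'qd': array([ 0.00095891, -0.00189829, -0.00124557, -0.00166432, -0.00025623,
       -0.00197088,  0.00125325]), 'joint_torque': array([-2.94854879e-03, -5.28504467e+01, -1.27112679e+00, -1.53838134e+01,
       -5.24470035e-02,  2.02033181e-03,  3.89435274e-05]), 'tool_pos': array([ 0.17778979, -0.59853365,  0.19929517]), 'eef_rot': array([ 9.89584773e-01,  1.43949023e-01, -1.61485197e-04, -7.93765304e-04]), 'contact_force': array([ 0.34599818,  0.29692254, -0.36887139]), 'moment': array([-0.02232944, -0.01997645,  0.01998681]), 'finger_force': 0.0, 'opening': 0.999842890899271}
```

View pics/top0.png

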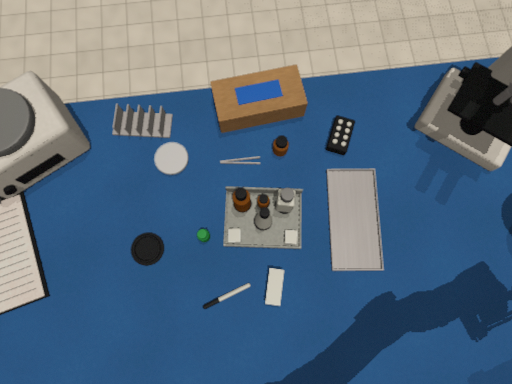

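View pics/scene0.png

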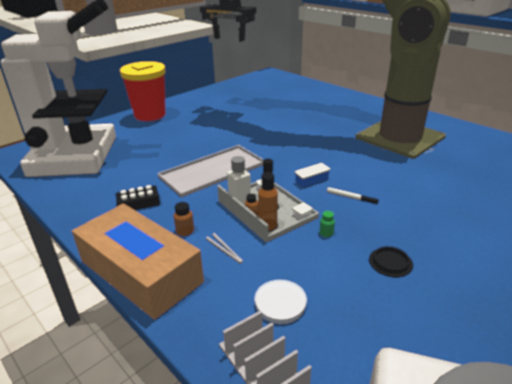

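The top view shows the rack centred at about (263,217), back upward. The round bottle is back left (242,198), the square one back right (287,197), and the cone in front (264,216). The oil bottle is at (263,201), the tray at (355,219) and the holder at (148,249). The green bottle (203,235) and the large amber one (281,146) are decoys.

```bash
python3 - <<'E'
from h import *
z=np.load("pics/top0.npz"); p,d=z["p"],z["d"]; P=pts("top",d)
print("bench z",np.median(P[300:330,140:200,2]))
def sel(u0,u1,v0,v1,z0,z1):
    Q=P[v0:v1,u0:u1].reshape(-1,3); dd=d[v0:v1,u0:u1].ravel(); return Q[(dd>0)&(Q[:,2]>z0)&(Q[:,2]<z1)]
for nm,b,h in [("round",(228,255,180,215),.134),("square",(274,300,182,215),.126),("cone",(254,274,200,232),.130),("oil",(255,272,190,208),.056),("decoy",(270,292,132,158),.06)]:
    Q=sel(*b,h-.008,h+.01); 
    if len(Q): (c,rad)=cv2.minEnclosingCircle(Q[:,:2].astype(np.float32)); print(nm,len(Q),Q.mean(0).round(4),Q[:,2].max().round(4),"circ",np.round(c,4),round(rad,4))
for nm,b,lo,hi in [("rackrim",(215,310,180,255),.0095,.02),("rackfull",(215,310,180,255),.003,.05),("tray",(322,390,160,276),.0015,.03),("trayrim",(322,390,160,276),.008,.03),("holderwall",(125,170,228,270),.009,.03),("holder",(125,170,228,270),.0015,.03)]:
    Q=sel(*b,lo,hi); m=cv2.minAreaRect(Q[:,:2].astype(np.float32)); c=cv2.minEnclosingCircle(Q[:,:2].astype(np.float32)); print(nm,len(Q),np.round(m[0],4),np.round(m[1],4),round(m[2],2),np.round(c[0],4),round(c[1],4))
# zoom
c=p[170:260,210:395]; cv2.imwrite("pics/z0.png",cv2.resize(c,None,fx=4.3,fy=4.3,interpolation=cv2.INTER_CUBIC)[...,::-1])
E
```

```text
bench z -0.0007982268591965739
round 109 [0.6185 0.0278 0.1331] 0.1377 circ [0.6192 0.0283] 0.0139
square 143 [ 0.6045 -0.0817  0.1248] 0.1299 circ [ 0.6054 -0.0815] 0.0162
cone 81 [ 0.5676 -0.0225  0.129 ] 0.1316 circ [ 0.5677 -0.0226] 0.0118
oil 67 [ 0.6162 -0.028   0.0551] 0.0595 circ [ 0.6161 -0.0279] 0.0114
decoy 121 [ 0.7591 -0.0922  0.0659] 0.0699 circ [ 0.7611 -0.0931] 0.0164
rackrim 431 [ 0.5713 -0.0212] [0.1997 0.1464] 81.28 [ 0.5706 -0.0211] 0.1223
rackfull 2584 [ 0.5798 -0.0253] [0.2497 0.1967] 84.79 [ 0.5831 -0.0174] 0.1487
tray 3822 [ 0.5511 -0.272 ] [0.1848 0.315 ] 80.85 [ 0.5497 -0.2784] 0.1758
trayrim 398 [ 0.5472 -0.2604] [0.1313 0.2698] 83.55 [ 0.5467 -0.2609] 0.1486
holderwall 133 [0.5309 0.2857] [0.0675 0.0682] 62.34 [0.5311 0.286 ] 0.0353
holder 782 [0.5286 0.285 ] [0.1149 0.107 ] 85.88 [0.5253 0.2844] 0.0758
```

View pics/z0.png

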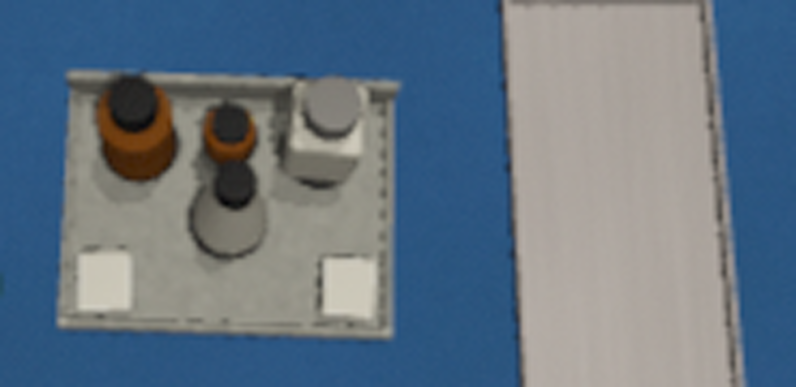

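step_arm(increments=[[[2.1,2.6,0],[0,0,-1.2]],[[2.1,2.6,0],[0,0,-1.2]],[[2.1,2.6,0],[0,0,-1.2]],[[2.1,2.6,0],[0,0,-1.2]],[[2.1,2.6,0],[0,0,-1.2]],[[2.1,2.6,0],[0,0,-1.2]],[[2.1,2.6,0],[0,0,-1.2]],[[2.1,2.6,0],[0,0,-1.2]],[[2.1,2.6,0],[0,0,-1.2]],[[2.1,2.6,0],[0,0,-1.2]]], fingers=0.65, grip_force=30)

```text
clock: 1.1
tool_pos: [0.3885, -0.3378, 0.1998]
eef_rot: [0.999, 0.039, -0.0, -0.0]
contact_force: [0.0, 0.3, -0.8]
opening: 0.652
finger_force: 0.0
```

step_arm(increments=[[[2.1,2.6,0],[0,0,-1.2]],[[2.1,2.6,0],[0,0,-1.2]],[[2.1,2.6,0],[0,0,-1.2]],[[2.1,2.6,0],[0,0,-1.2]],[[2.1,2.6,0],[0,0,-1.2]],[[2.1,2.6,0],[0,0,-1.2]],[[2.1,2.6,0],[0,0,-1.2]],[[2.1,2.6,0],[0,0,-1.2]],[[2.1,2.6,0],[0,0,-1.2]],[[2.1,2.6,0],[0,0,-1.2]]])

```text
clock: 2.1
tool_pos: [0.5984, -0.0779, 0.1996]
eef_rot: [0.998, -0.065, -0.0, 0.0]
contact_force: [0.4, 0.6, 1.0]
opening: 0.649
finger_force: 0.0
```

step_arm(increments=[[[0.7,-0.4,0],[0,0,0]],[[0,0,-1.3],[0,0,0]],[[0,0,-1.3],[0,0,0]],[[0,0,-1.3],[0,0,0]],[[0,0,-1.3],[0,0,0]],[[0,0,-1.3],[0,0,0]],[[0,0,-1.2],[0,0,0]],[[0,0,-1.0],[0,0,0]],[[0,0,-0.6],[0,0,0]],[[0,0,-0.4],[0,0,0]]])

```text
clock: 3.1
tool_pos: [0.6049, -0.0831, 0.1024]
eef_rot: [0.998, -0.065, -0.0, 0.0]
contact_force: [0.5, -0.2, 0.2]
opening: 0.65
finger_force: 0.0
```

step_arm(increments=[[[0,0,0],[0,0,0]],[[0,0,0],[0,0,0]],[[0,0,0],[0,0,0]],[[0,0,0],[0,0,0]],[[0,0,0],[0,0,0]],[[0,0,0],[0,0,0]],[[0,0,0],[0,0,0]],[[0,0,0],[0,0,0]],[[0,0,0],[0,0,0]],[[0,0,0],[0,0,0]]], fingers=0)

```text
clock: 4.1
tool_pos: [0.605, -0.0831, 0.103]
eef_rot: [0.998, -0.065, -0.0, 0.0]
contact_force: [-0.2, -0.2, -1.3]
opening: 0.002
finger_force: 0.0
```

The fingers shut without holding anything, so I'll look before moving.

```bash
python3 - <<'E'
from h import *
p,d=r.snapshot("top"); q,e=r.snapshot("scene"); np.savez("pics/1.npz",p=p,d=d,q=q,e=e)
a=cv2.resize(p[150:260,210:340],(390,330)); b=cv2.resize(q[100:250,160:330],(400,353))
o=np.zeros((360,800,3),np.uint8); o[:330,:390]=a; o[:353,395:795]=b; cv2.imwrite("pics/v1.png",o[...,::-1]); print(r.get_state()["opening"],r.get_state()["finger_force"])
E
```

```text
0.005859740345184435 0.0
```

View pics/v1.png

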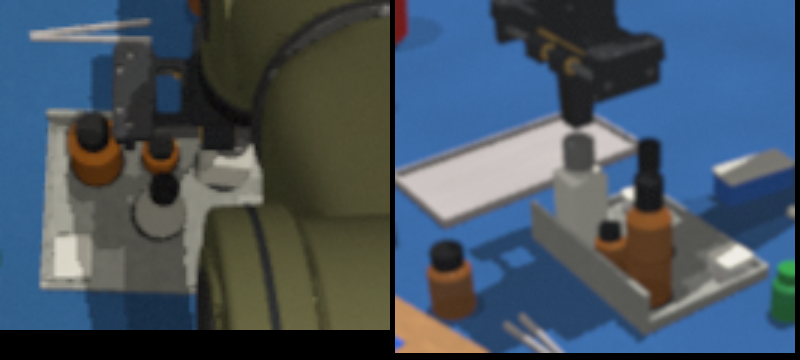

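The bottles are undisturbed, and in the scene view the finger tips end just above or beside the square cap. I'll check the geometry by projection.

```bash
python3 - <<'E'
from h import *
z=np.load("pics/1.npz"); 
def proj(n,X):
    f,cx,cy,R,t=cal(n); c=R@X+t; return (f*c[0]/c[2]+cx,f*c[1]/c[2]+cy)
print("state",r.get_state()["tool_pos"])
for X in [(.605,-.0831,.103),(.6054,-.0815,.126),(.6054,-.0815,.004)]: print(X,proj("scene",np.array(X)),proj("top",np.array(X)))
P=pts("scene",z["e"])
for v in range(138,200,3): print(v,[tuple(P[v,u].round(3)) for u in (234,238,242)])
E
```

```text
state [ 0.60501251 -0.08314708  0.10302128]
(0.605, -0.0831, 0.103) (np.float64(238.1671209799814), np.float64(166.6032940657805)) (np.float64(286.6130204290579), np.float64(195.461786360993))
(0.6054, -0.0815, 0.126) (np.float64(238.0776259596857), np.float64(158.0769078534724)) (np.float64(286.7329388223871), np.float64(193.18072570065942))
(0.6054, -0.0815, 0.004) (np.float64(240.20784062786987), np.float64(202.42832280652917)) (np.float64(282.8965319335015), np.float64(203.743108491611))
138 [(np.float64(0.615), np.float64(-0.08), np.float64(0.18)), (np.float64(0.614), np.float64(-0.068), np.float64(0.184)), (np.float64(0.606), np.float64(-0.065), np.float64(0.182))]
141 [(np.float64(0.614), np.float64(-0.082), np.float64(0.172)), (np.float64(0.616), np.float64(-0.067), np.float64(0.178)), (np.float64(0.605), np.float64(-0.066), np.float64(0.174))]
144 [(np.float64(0.614), np.float64(-0.082), np.float64(0.164)), (np.float64(0.615), np.float64(-0.068), np.float64(0.169)), (np.float64(0.604), np.float64(-0.068), np.float64(0.165))]
147 [(np.float64(0.614), np.float64(-0.083), np.fl
[... 2556 characters left out ...]
0.073), np.float64(0.058)), (np.float64(0.624), np.float64(-0.066), np.float64(0.058)), (np.float64(0.614), np.float64(-0.063), np.float64(0.055))]
192 [(np.float64(0.629), np.float64(-0.075), np.float64(0.048)), (np.float64(0.625), np.float64(-0.064), np.float64(0.051)), (np.float64(0.614), np.float64(-0.063), np.float64(0.046))]
195 [(np.float64(0.628), np.float64(-0.077), np.float64(0.038)), (np.float64(0.624), np.float64(-0.066), np.float64(0.041)), (np.float64(0.615), np.float64(-0.062), np.float64(0.039))]
198 [(np.float64(0.642), np.float64(-0.06), np.float64(0.044)), (np.float64(0.624), np.float64(-0.066), np.float64(0.033)), (np.float64(0.615), np.float64(-0.063), np.float64(0.03))]
```

The depth data put the real fingertips at z ≈ 0.139, while the state says 0.103. I'll open the fingers and measure that offset properly.

step_arm(increments=[[[0,0,0],[0,0,0]],[[0,0,0],[0,0,0]],[[0,0,0],[0,0,0]],[[0,0,0],[0,0,0]],[[0,0,0],[0,0,0]],[[0,0,0],[0,0,0]],[[0,0,0],[0,0,0]],[[0,0,0],[0,0,0]],[[0,0,0],[0,0,0]],[[0,0,0],[0,0,0]]], fingers=0.65)

```text
clock: 5.2
tool_pos: [0.605, -0.0831, 0.103]
eef_rot: [0.998, -0.065, -0.0, 0.0]
contact_force: [-0.2, -0.1, 0.5]
opening: 0.649
finger_force: 0.0
```

```bash
python3 - <<'E'
from h import *
z=np.load("pics/1.npz"); f,cx,cy,R,t=cal("scene")
q,e=r.snapshot("scene"); np.savez("pics/2.npz",q=q,e=e)
for nm,ee in (("closed",z["e"]),("open",e)):
    P=pts("scene",ee); m=(ee>0)&(abs(P[...,0]-.605)<.04)&(abs(P[...,1]+.083)<.07)&(P[...,2]>.131)&(P[...,2]<.185)
    Q=P[m]
    for lo in np.arange(.131,.18,.004):
        S=Q[(Q[:,2]>=lo)&(Q[:,2]<lo+.004)]
        if len(S): print(nm,round(lo,3),len(S),S[:,:2].min(0).round(3),S[:,:2].max(0).round(3))
b=cv2.resize(q[90:220,170:310],None,fx=4,fy=4); cv2.imwrite("pics/v2.png",b[...,::-1])
E
```

```text
closed 0.139 6 [ 0.602 -0.094] [ 0.615 -0.075]
closed 0.143 15 [ 0.597 -0.093] [ 0.617 -0.068]
closed 0.147 28 [ 0.598 -0.099] [ 0.618 -0.067]
closed 0.151 22 [ 0.598 -0.096] [ 0.617 -0.066]
closed 0.155 24 [ 0.599 -0.097] [ 0.617 -0.066]
closed 0.159 22 [ 0.599 -0.096] [ 0.618 -0.066]
closed 0.163 25 [ 0.6   -0.096] [ 0.617 -0.065]
closed 0.167 23 [ 0.599 -0.1  ] [ 0.619 -0.065]
closed 0.171 22 [ 0.6   -0.099] [ 0.618 -0.066]
closed 0.175 23 [ 0.601 -0.1  ] [ 0.618 -0.066]
closed 0.179 27 [ 0.601 -0.099] [ 0.619 -0.064]
open 0.131 1 [ 0.579 -0.025] [ 0.579 -0.025]
open 0.139 16 [ 0.594 -0.121] [ 0.619 -0.043]
open 0.143 25 [ 0.593 -0.123] [ 0.622 -0.041]
open 0.147 31 [ 0.594 -0.121] [ 0.622 -0.039]
open 0.151 37 [ 0.593 -0.125] [ 0.621 -0.04 ]
open 0.155 32 [ 0.594 -0.126] [ 0.622 -0.037]
open 0.159 38 [ 0.593 -0.127] [ 0.621 -0.037]
open 0.163 35 [ 0.593 -0.127] [ 0.623 -0.038]
open 0.167 32 [ 0.594 -0.126] [ 0.622 -0.037]
open 0.171 32 [ 0.593 -0.128] [ 0.623 -0.037]
open 0.175 36 [ 0.592 -0.129] [ 0.622 -0.036]
open 0.179 35 [ 0.595 -0.128] [ 0.622 -0.035]
```

View pics/v2.png

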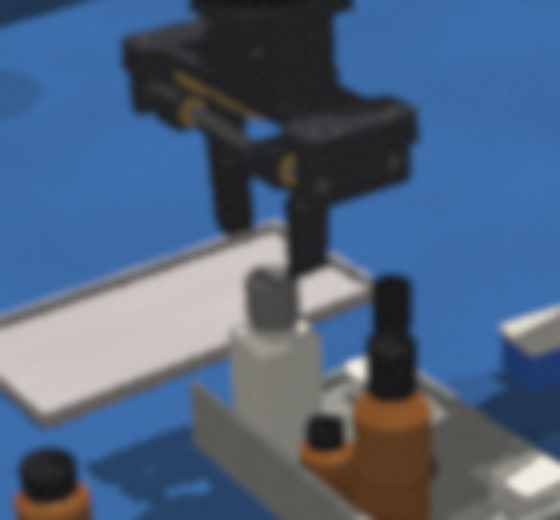

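The picture shows the tips clearly above the grey cap, at about z = 0.140. So the real tips are 37 mm higher than reported, with x and y correct. I'll lower 3.7 cm more and close; the 57 mm opening clears the body in either case.

step_arm(increments=[[[0,0,-0.7],[0,0,0]],[[0,0,-0.7],[0,0,0]],[[0,0,-0.7],[0,0,0]],[[0,0,-0.6],[0,0,0]],[[0,0,-0.5],[0,0,0]],[[0,0,-0.3],[0,0,0]],[[0,0,-0.2],[0,0,0]],[[0,0,0],[0,0,0]],[[0,0,0],[0,0,0]],[[0,0,0],[0,0,0]]])

```text
clock: 6.25
tool_pos: [0.6053, -0.0832, 0.0663]
eef_rot: [0.998, -0.065, 0.0, 0.0]
contact_force: [-0.3, -0.3, -0.9]
opening: 0.647
finger_force: 0.0
```

step_arm(increments=[[[0,0,0],[0,0,0]],[[0,0,0],[0,0,0]],[[0,0,0],[0,0,0]],[[0,0,0],[0,0,0]],[[0,0,0],[0,0,0]],[[0,0,0],[0,0,0]],[[0,0,0],[0,0,0]],[[0,0,0],[0,0,0]],[[0,0,0],[0,0,0]],[[0,0,0],[0,0,0]]], fingers=0)

```text
clock: 7.25
tool_pos: [0.6051, -0.0831, 0.0661]
eef_rot: [0.998, -0.065, 0.0, 0.0]
contact_force: [-0.5, 0.8, 1.8]
opening: 0.353
finger_force: 30.0
```

step_arm(increments=[[[0,0,0.4],[0,0,0]],[[0,0,0.9],[0,0,0]],[[0,0,1.2],[0,0,0]],[[0,0,1.0],[0,0,0]],[[0,0,0.5],[0,0,0]],[[0.2,-0.5,0],[0,0,0]],[[0.2,-1.2,0],[0,0,0]],[[0.2,-1.8,0],[0,0,0]],[[0.2,-2,0],[0,0,0]],[[0.2,-2,0],[0,0,0]]])

```text
clock: 8.25
tool_pos: [0.6134, -0.1594, 0.1049]
eef_rot: [0.998, -0.065, -0.002, -0.0]
contact_force: [0.7, -0.5, -2.4]
opening: 0.351
finger_force: 30.0
```

step_arm(increments=[[[0.2,-2,0],[0,0,0]],[[0.2,-2,0],[0,0,0]],[[0.2,-2,0],[0,0,0]],[[0.2,-2,0],[0,0,0]],[[0.2,-1.6,0],[0,0,0]],[[0.1,-1,0],[0,0,0]],[[0,-0.5,0],[0,0,0]],[[0,0,-0.5],[0,0,0]],[[0,0,-1],[0,0,0]],[[0,0,-1],[0,0,0]]])

```text
clock: 9.25
tool_pos: [0.6261, -0.2675, 0.0801]
eef_rot: [0.998, -0.064, -0.0, -0.001]
contact_force: [0.2, 0.4, -1.9]
opening: 0.351
finger_force: 30.0
```

step_arm(increments=[[[0,0,-0.8],[0,0,0]],[[0,0,-0.4],[0,0,0]],[[0,0,-0.3],[0,0,0]],[[0,0,0],[0,0,0]],[[0,0,0],[0,0,0]],[[0,0,0],[0,0,0]],[[0,0,0],[0,0,0]],[[0,0,0],[0,0,0]],[[0,0,0],[0,0,0]],[[0,0,0],[0,0,0]]])

```text
clock: 10.25
tool_pos: [0.626, -0.2692, 0.0661]
eef_rot: [0.998, -0.065, 0.0, 0.0]
contact_force: [-0.1, -0.2, -1.1]
opening: 0.355
finger_force: 30.0
```

step_arm(increments=[[[0,0,-0.1],[0,0,0]],[[0,0,0],[0,0,0]],[[0,0,0],[0,0,0]],[[0,0,0],[0,0,0]],[[0,0,0],[0,0,0]],[[0,0,1],[0,0,0]],[[0,0,1.5],[0,0,0]],[[0,0,1.5],[0,0,0]],[[0,0,1],[0,0,0]],[[0,0,1],[0,0,0]]], fingers=0.6)

```text
clock: 11.25
tool_pos: [0.6265, -0.2693, 0.1268]
eef_rot: [0.998, -0.065, 0.001, 0.0]
contact_force: [-0.4, 0.2, 0.4]
opening: 0.601
finger_force: 0.0
```

step_arm(increments=[[[-0.6,2.5,0],[0,0,0]],[[-0.6,2.5,0],[0,0,0]],[[-0.6,2.5,0],[0,0,0]],[[-0.6,2.5,0],[0,0,0]],[[-0.6,2.5,0],[0,0,0]],[[-0.6,2.5,0],[0,0,0]],[[-0.6,2.5,0],[0,0,0]],[[-0.6,2.5,0],[0,0,0]],[[-0.6,2.5,0],[0,0,0]],[[-0.4,2.1,0],[0,0,0]]])

```text
clock: 12.25
tool_pos: [0.5677, -0.0215, 0.1256]
eef_rot: [0.998, -0.065, 0.0, -0.0]
contact_force: [-0.1, -0.4, -0.2]
opening: 0.601
finger_force: 0.0
```

```bash
python3 - <<'E'
from h import *
q,e=r.snapshot("scene"); P=pts("scene",e)
m=(e>0)&(abs(P[...,0]-.626)<.03)&(abs(P[...,1]+.269)<.03)&(P[...,2]>.115)&(P[...,2]<.135); Q=P[m]; print(len(Q),Q.max(0),cv2.minEnclosingCircle(Q[:,:2].astype(np.float32)))
cv2.imwrite("pics/v3.png",cv2.resize(q[90:230,150:330],None,fx=3,fy=3)[...,::-1])
E
```

```text
92 [ 0.6369132  -0.24962318  0.12559701] ((0.6222088932991028, -0.2645735740661621), 0.01653655804693699)
```

View pics/v3.png

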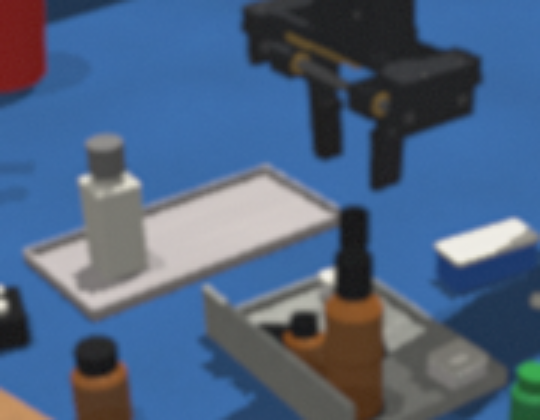

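The square bottle stands upright in the tray. Next is the cone.

step_arm(increments=[[[0,-0.1,-1.0],[0,0,0]],[[0,0,-1.2],[0,0,0]],[[0,0,-1.2],[0,0,0]],[[0,0,-1.0],[0,0,0]],[[0,0,-0.7],[0,0,0]],[[0,0,-0.4],[0,0,0]],[[0,0,-0.3],[0,0,0]],[[0,0,0],[0,0,0]],[[0,0,0],[0,0,0]],[[0,0,0],[0,0,0]]])

```text
clock: 13.3
tool_pos: [0.5684, -0.0241, 0.0674]
eef_rot: [0.998, -0.065, 0.0, 0.0]
contact_force: [0.8, 0.3, 1.3]
opening: 0.598
finger_force: 0.0
```

step_arm(increments=[[[0,0,0],[0,0,0]],[[0,0,0],[0,0,0]],[[0,0,0],[0,0,0]],[[0,0,0],[0,0,0]],[[0,0,0],[0,0,0]],[[0,0,0],[0,0,0]],[[0,0,0],[0,0,0]],[[0,0,0],[0,0,0]],[[0,0,0],[0,0,0]],[[0,0,0],[0,0,0]]], fingers=0)

```text
clock: 14.3
tool_pos: [0.5681, -0.024, 0.0671]
eef_rot: [0.998, -0.065, 0.0, -0.0]
contact_force: [-0.5, 0.4, 2.0]
opening: 0.26
finger_force: 30.0
```

step_arm(increments=[[[0,0,0.5],[0,0,0]],[[0,0,1.0],[0,0,0]],[[0,0,1.4],[0,0,0]],[[0,0,1.2],[0,0,0]],[[0,0,0.6],[0,0,0]],[[0,0,0.3],[0,0,0]],[[-0.3,-0.6,0],[0,0,0]],[[-0.6,-1.4,0],[0,0,0]],[[-0.9,-2,0],[0,0,0]],[[-1,-2.2,0],[0,0,0]]])

```text
clock: 15.3
tool_pos: [0.5386, -0.0877, 0.1164]
eef_rot: [0.998, -0.065, -0.001, 0.0]
contact_force: [-0.5, -1.1, -1.8]
opening: 0.265
finger_force: 30.0
```

step_arm(increments=[[[-1,-2.2,0],[0,0,0]],[[-1,-2.2,0],[0,0,0]],[[-1,-2.2,0],[0,0,0]],[[-1,-2.2,0],[0,0,0]],[[-1,-2.2,0],[0,0,0]],[[-0.9,-2.2,0],[0,0,0]],[[-0.7,-1.7,0],[0,0,0]],[[-0.4,-1,0],[0,0,0]],[[-0.2,-0.6,0],[0,0,0]],[[0,0,-0.5],[0,0,0]]])

```text
clock: 16.3
tool_pos: [0.4679, -0.2522, 0.1122]
eef_rot: [0.998, -0.066, 0.0, 0.0]
contact_force: [0.0, 0.9, -2.0]
opening: 0.26
finger_force: 30.0
```

step_arm(increments=[[[0,0,-1],[0,0,0]],[[0,0,-1.3],[0,0,0]],[[0,0,-1.1],[0,0,0]],[[0,0,-0.6],[0,0,0]],[[0,0,-0.3],[0,0,0]],[[0,0,-0.2],[0,0,0]],[[0,0,-0.1],[0,0,0]],[[0,0,0],[0,0,0]],[[0,0,0],[0,0,0]],[[0,0,0],[0,0,0]]])

```text
clock: 17.3
tool_pos: [0.4682, -0.2513, 0.0663]
eef_rot: [0.998, -0.065, 0.0, 0.0]
contact_force: [-0.5, -0.4, -0.9]
opening: 0.261
finger_force: 30.0
```

step_arm(increments=[[[0,0,0],[0,0,0]],[[0,0,0],[0,0,0]],[[0,0,0],[0,0,0]],[[0,0,0],[0,0,0]],[[0,0,0],[0,0,0]],[[0,0,1],[0,0,0]],[[0,0,1.5],[0,0,0]],[[0,0,1.5],[0,0,0]],[[0,0,1.2],[0,0,0]],[[0,0,1],[0,0,0]]], fingers=0.6)

```text
clock: 18.3
tool_pos: [0.4683, -0.2512, 0.1293]
eef_rot: [0.998, -0.065, 0.0, 0.0]
contact_force: [0.6, 0.3, 0.5]
opening: 0.601
finger_force: 0.0
```

step_arm(increments=[[[1.6,3,0],[0,0,0]],[[1.6,3,0],[0,0,0]],[[1.6,3,0],[0,0,0]],[[1.6,3,0],[0,0,0]],[[1.6,3,0],[0,0,0]],[[1.6,3,0],[0,0,0]],[[1.6,3,0],[0,0,0]],[[1.6,3,0],[0,0,0]],[[1.6,3,0],[0,0,0]],[[0.7,0.9,0],[0,0,0]]])

```text
clock: 19.3
tool_pos: [0.6202, 0.0333, 0.1283]
eef_rot: [0.998, -0.062, 0.0, -0.002]
contact_force: [-0.0, 0.5, -0.5]
opening: 0.601
finger_force: 0.0
```

step_arm(increments=[[[0,0,0],[0,0,0]],[[0,0,0],[0,0,0]],[[0,0,-0.7],[0,0,0]],[[0,0,-1.2],[0,0,0]],[[0,0,-1.2],[0,0,0]],[[0,0,-1.2],[0,0,0]],[[0,0,-0.8],[0,0,0]],[[0,0,-0.5],[0,0,0]],[[0,0,-0.3],[0,0,0]],[[0,0,0],[0,0,0]]])

```text
clock: 20.3
tool_pos: [0.619, 0.0279, 0.0687]
eef_rot: [0.998, -0.065, -0.0, 0.0]
contact_force: [-0.3, -0.2, 0.1]
opening: 0.602
finger_force: 0.0
```

step_arm(increments=[[[0,0,0],[0,0,0]],[[0,0,0],[0,0,0]],[[0,0,0],[0,0,0]],[[0,0,0],[0,0,0]],[[0,0,0],[0,0,0]],[[0,0,0],[0,0,0]],[[0,0,0],[0,0,0]],[[0,0,0],[0,0,0]],[[0,0,0],[0,0,0]],[[0,0,0],[0,0,0]]], fingers=0)

```text
clock: 21.3
tool_pos: [0.6193, 0.0277, 0.0694]
eef_rot: [0.998, -0.065, 0.0, 0.0]
contact_force: [0.1, -0.5, 5.3]
opening: 0.303
finger_force: 30.0
```

step_arm(increments=[[[0,0,0.5],[0,0,0]],[[0,0,1.0],[0,0,0]],[[0,0,1.4],[0,0,0]],[[0,0,1.5],[0,0,0]],[[0,0,1.5],[0,0,0]],[[0,0,1.2],[0,0,0]],[[0,0,0.6],[0,0,0]],[[0,0,0.3],[0,0,0]],[[-0.1,-0.6,0],[0,0,0]],[[-0.3,-1.4,0],[0,0,0]]])

```text
clock: 22.3
tool_pos: [0.6146, 0.0089, 0.1484]
eef_rot: [0.998, -0.064, -0.0, -0.0]
contact_force: [-1.0, -0.3, -1.9]
opening: 0.311
finger_force: 30.0
```

step_arm(increments=[[[-0.5,-2,0],[0,0,0]],[[-0.6,-2.3,0],[0,0,0]],[[-0.6,-2.3,0],[0,0,0]],[[-0.6,-2.3,0],[0,0,0]],[[-0.6,-2.3,0],[0,0,0]],[[-0.6,-2.3,0],[0,0,0]],[[-0.6,-2.3,0],[0,0,0]],[[-0.6,-2.3,0],[0,0,0]],[[-0.6,-2.3,0],[0,0,0]],[[-0.6,-2.3,0],[0,0,0]]])

```text
clock: 23.3
tool_pos: [0.5542, -0.2216, 0.1483]
eef_rot: [0.998, -0.066, -0.001, 0.0]
contact_force: [0.3, -0.6, -2.0]
opening: 0.307
finger_force: 30.0
```

step_arm(increments=[[[-0.4,-1.9,0],[0,0,0]],[[-0.3,-1.4,0],[0,0,0]],[[-0.2,-0.8,0],[0,0,0]],[[0,-0.3,0],[0,0,0]],[[0,0,-0.6],[0,0,0]],[[0,0,-1.2],[0,0,0]],[[0,0,-1.5],[0,0,0]],[[0,0,-1.5],[0,0,0]],[[0,0,-1.2],[0,0,0]],[[0,0,-0.8],[0,0,0]]])

```text
clock: 24.3
tool_pos: [0.5466, -0.2619, 0.0794]
eef_rot: [0.998, -0.064, -0.001, -0.001]
contact_force: [-0.8, 0.3, -1.3]
opening: 0.309
finger_force: 30.0
```

step_arm(increments=[[[0,0,-0.5],[0,0,0]],[[0,0,-0.4],[0,0,0]],[[0,0,-0.2],[0,0,0]],[[0,0,-0.2],[0,0,0]],[[0,0,0],[0,0,0]],[[0,0,0],[0,0,0]],[[0,0,0],[0,0,0]],[[0,0,0],[0,0,0]],[[0,0,0],[0,0,0]],[[0,0,0],[0,0,0]]])

```text
clock: 25.3
tool_pos: [0.5473, -0.2634, 0.0684]
eef_rot: [0.998, -0.065, 0.0, 0.0]
contact_force: [0.1, 0.3, 0.9]
opening: 0.306
finger_force: 30.0
```

step_arm(increments=[[[0,0,0],[0,0,0]],[[0,0,0],[0,0,0]],[[0,0,0],[0,0,0]],[[0,0,0],[0,0,0]],[[0,0,0],[0,0,0]],[[0,0,1],[0,0,0]],[[0,0,1.5],[0,0,0]],[[0,0,1.5],[0,0,0]],[[0,0,1.5],[0,0,0]],[[0,0,1],[0,0,0]]], fingers=0.6)

```text
clock: 26.3
tool_pos: [0.5477, -0.2634, 0.1348]
eef_rot: [0.998, -0.065, 0.001, 0.0]
contact_force: [0.2, -0.4, 0.1]
opening: 0.6
finger_force: 0.0
```

step_arm(increments=[[[0.7,2.5,0],[0,0,0]],[[0.7,2.5,0],[0,0,0]],[[0.7,2.5,0],[0,0,0]],[[0.7,2.5,0],[0,0,0]],[[0.7,2.5,0],[0,0,0]],[[0.7,2.5,0],[0,0,0]],[[0.7,2.5,0],[0,0,0]],[[0.7,2.5,0],[0,0,0]],[[0.7,2.5,0],[0,0,0]],[[0.6,1,0],[0,0,0]]])

```text
clock: 27.3
tool_pos: [0.6164, -0.0243, 0.1333]
eef_rot: [0.998, -0.063, -0.0, -0.001]
contact_force: [0.3, 0.5, 0.3]
opening: 0.598
finger_force: 0.0
```

step_arm(increments=[[[0,0,0],[0,0,0]],[[0,0,-0.5],[0,0,0]],[[0,0,-1],[0,0,0]],[[0,0,-1],[0,0,0]],[[0,0,-1],[0,0,0]],[[0,0,-1],[0,0,0]],[[0,0,-1],[0,0,0]],[[0,0,-0.5],[0,0,0]],[[0,0,0],[0,0,0]],[[0,0,0],[0,0,0]]])

```text
clock: 28.3
tool_pos: [0.6163, -0.0281, 0.0731]
eef_rot: [0.998, -0.065, 0.0, 0.0]
contact_force: [-0.4, -0.5, 0.3]
opening: 0.597
finger_force: 0.0
```

```bash
python3 - <<'E'
from h import *
q,e=r.snapshot("scene"); np.savez("pics/3.npz",q=q,e=e); P=pts("scene",e); s=r.get_state()["tool_pos"]; print(s)
m=(e>0)&(abs(P[...,0]-s[0])<.03)&(abs(P[...,1]-s[1])<.05)&(P[...,2]>.06)&(P[...,2]<.16); Q=P[m]
for lo in np.arange(.07,.13,.004):
    S=Q[(Q[:,2]>=lo)&(Q[:,2]<lo+.004)]
    if len(S): print(round(lo,3),len(S),S[:,:2].min(0).round(3),S[:,:2].max(0).round(3))
m=(e>0)&(abs(P[...,0]-.616)<.02)&(abs(P[...,1]+.028)<.02)&(P[...,2]>.048)&(P[...,2]<.06); print("oil",P[m].mean(0),P[m].max(0),cv2.minEnclosingCircle(P[m][:,:2].astype(np.float32)))
cv2.imwrite("pics/v4.png",cv2.resize(q[80:250,120:340],None,fx=3,fy=3)[...,::-1])
E
```

```text
[ 0.61641649 -0.02813935  0.07339218]
0.11 17 [ 0.604 -0.063] [0.631 0.009]
0.114 31 [ 0.603 -0.067] [0.631 0.015]
0.118 35 [ 0.602 -0.066] [0.633 0.014]
0.122 37 [ 0.603 -0.066] [0.633 0.015]
0.126 32 [ 0.606 -0.069] [0.634 0.014]
oil [ 0.61941435 -0.0260911   0.0538384 ] [ 0.63086556 -0.01624127  0.0572753 ] ((0.6195030808448792, -0.027606330811977386), 0.013275017961859703)
```

View pics/v4.png

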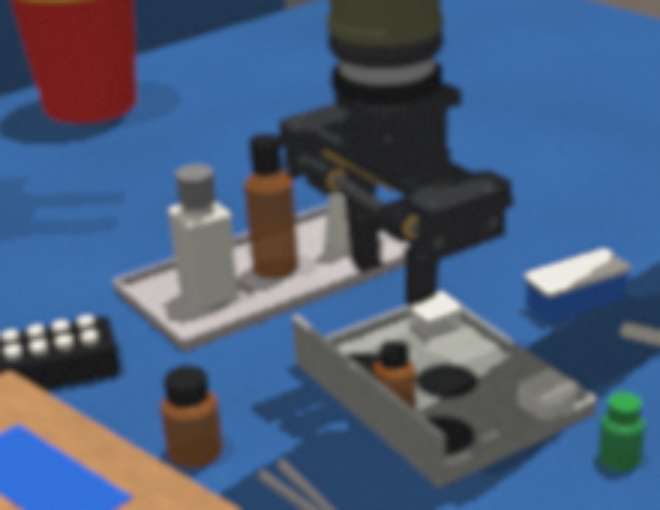

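The three tall bottles stand in the tray and the oil bottle is centred under the open fingers. The measured tip is again state + 37 mm. Grasping the oil bottle body with the true tip at about 0.020.

step_arm(increments=[[[0,0,-0.7],[0,0,0]],[[0,0,-1.2],[0,0,0]],[[0,0,-1.2],[0,0,0]],[[0,0,-1.2],[0,0,0]],[[0,0,-1.2],[0,0,0]],[[0,0,-1.2],[0,0,0]],[[0,0,-1.0],[0,0,0]],[[0,0,-0.7],[0,0,0]],[[0,0,-0.4],[0,0,0]],[[0,0,-0.2],[0,0,0]]])

```text
clock: 29.35
tool_pos: [0.616, -0.0281, -0.0173]
eef_rot: [0.998, -0.065, -0.0, 0.0]
contact_force: [-0.4, -0.1, -0.2]
opening: 0.597
finger_force: 0.0
```

step_arm(increments=[[[0,0,0],[0,0,0]],[[0,0,0],[0,0,0]],[[0,0,0],[0,0,0]],[[0,0,0],[0,0,0]],[[0,0,0],[0,0,0]],[[0,0,0],[0,0,0]],[[0,0,0],[0,0,0]],[[0,0,0],[0,0,0]],[[0,0,0],[0,0,0]],[[0,0,0],[0,0,0]]], fingers=0, grip_force=20)

```text
clock: 30.35
tool_pos: [0.6164, -0.0281, -0.0165]
eef_rot: [0.998, -0.065, 0.0, 0.0]
contact_force: [-0.5, 0.1, 5.9]
opening: 0.351
finger_force: 20.0
```

step_arm(increments=[[[0,0,0.5],[0,0,0]],[[0,0,1.0],[0,0,0]],[[0,0,1.4],[0,0,0]],[[0,0,1.5],[0,0,0]],[[0,0,1.5],[0,0,0]],[[0,0,1.2],[0,0,0]],[[0,0,0.6],[0,0,0]],[[0,0,0.3],[0,0,0]],[[-0.2,0.7,0],[0,0,0]],[[-0.4,1.5,0],[0,0,0]]])

```text
clock: 31.35
tool_pos: [0.6096, -0.007, 0.0626]
eef_rot: [0.998, -0.066, -0.0, 0.001]
contact_force: [-0.2, -0.6, 0.3]
opening: 0.352
finger_force: 20.0
```

step_arm(increments=[[[-0.6,2.2,0],[0,0,0]],[[-0.7,2.5,0],[0,0,0]],[[-0.7,2.5,0],[0,0,0]],[[-0.7,2.5,0],[0,0,0]],[[-0.7,2.5,0],[0,0,0]],[[-0.7,2.5,0],[0,0,0]],[[-0.7,2.5,0],[0,0,0]],[[-0.7,2.5,0],[0,0,0]],[[-0.7,2.5,0],[0,0,0]],[[-0.7,2.5,0],[0,0,0]]])

```text
clock: 32.35
tool_pos: [0.5389, 0.2434, 0.0623]
eef_rot: [0.998, -0.064, -0.001, 0.0]
contact_force: [0.2, -0.1, -0.2]
opening: 0.353
finger_force: 20.0
```

step_arm(increments=[[[-0.5,2,0],[0,0,0]],[[-0.3,1.5,0],[0,0,0]],[[-0.2,1,0],[0,0,0]],[[0,0.5,0],[0,0,0]],[[0,0,0],[0,0,0]],[[0,0,-0.7],[0,0,0]],[[0,0,-1.2],[0,0,0]],[[0,0,-1.2],[0,0,0]],[[0,0,-1.0],[0,0,0]],[[0,0,-0.5],[0,0,0]]])

```text
clock: 33.35
tool_pos: [0.5302, 0.2901, 0.0153]
eef_rot: [0.998, -0.065, -0.001, 0.001]
contact_force: [-0.6, 0.5, 0.3]
opening: 0.356
finger_force: 20.0
```

step_arm(increments=[[[0.1,-0.5,0],[0,0,0]],[[0,0,-0.4],[0,0,0]],[[0,0,-0.7],[0,0,0]],[[0,0,-0.7],[0,0,0]],[[0,0,-0.6],[0,0,0]],[[0,0,-0.4],[0,0,0]],[[0,0,-0.3],[0,0,0]],[[0,0,-0.2],[0,0,0]],[[0,0,0],[0,0,0]],[[0,0,0],[0,0,0]]])

```text
clock: 34.35
tool_pos: [0.5322, 0.2859, -0.0158]
eef_rot: [0.998, -0.065, 0.0, -0.0]
contact_force: [-0.3, -0.8, 0.1]
opening: 0.357
finger_force: 20.0
```

```bash
python3 - <<'E'
from h import *
q,e=r.snapshot("scene"); print(r.get_state()["tool_pos"],r.get_state()["contact_force"])
cv2.imwrite("pics/v5.png",cv2.resize(q[150:310,310:500],None,fx=3,fy=3)[...,::-1])
E
```

```text
[ 0.5322416   0.2859302  -0.01574284] [-0.35147943  0.28389894 -0.26139138]
```

View pics/v5.png

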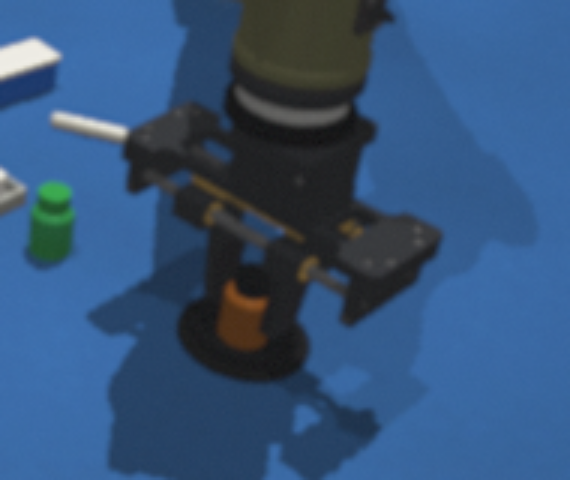

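step_arm(increments=[[[0,0,-0.1],[0,0,0]],[[0,0,0],[0,0,0]],[[0,0,0],[0,0,0]],[[0,0,0],[0,0,0]],[[0,0,0],[0,0,0]],[[0,0,1],[0,0,0]],[[0,0,2],[0,0,0]],[[0,0,2.5],[0,0,0]],[[0,0,2.5],[0,0,0]],[[0,0,2],[0,0,0]]], fingers=0.6, grip_force=30)

```text
clock: 35.4
tool_pos: [0.5325, 0.286, 0.0852]
eef_rot: [0.998, -0.065, 0.001, -0.0]
contact_force: [0.4, 0.3, 0.7]
opening: 0.601
finger_force: 0.0
```

step_arm(increments=[[[0,-2.7,1.5],[0,0,0]],[[0.1,-2.7,1.5],[0,0,0]],[[0,-2.7,1.5],[0,0,0]],[[0.1,-2.7,0],[0,0,0]],[[0,-2.7,0],[0,0,0]],[[0.1,-2.7,0],[0,0,0]],[[0,-2.7,0],[0,0,0]],[[0.1,-2.7,0],[0,0,0]],[[0,-2.7,0],[0,0,0]],[[0.1,-2.7,0],[0,0,0]]])

```text
clock: 36.4
tool_pos: [0.5369, 0.0147, 0.1288]
eef_rot: [0.998, -0.065, 0.0, 0.0]
contact_force: [0.3, -0.7, -0.4]
opening: 0.594
finger_force: 0.0
```

```bash
python3 - <<'E'
from h import *
P={}
for n in("top","scene"):
    p,d=r.snapshot(n); X=pts(n,d)
    for nm,c,h in [("oil",(.531,.286),.056),("round",(.547,-.263),.133),("square",(.626,-.269),.125),("cone",(.468,-.251),.129)]:
        m=(d>0)&(np.hypot(X[...,0]-c[0],X[...,1]-c[1])<.035)&(abs(X[...,2]-h)<.008); Q=X[m]
        print(n,nm,len(Q), Q.mean(0).round(4) if len(Q) else "", np.round(cv2.minEnclosingCircle(Q[:,:2].astype(np.float32))[0],4) if len(Q) else "")
    if n=="scene": cv2.imwrite("pics/v6.png",cv2.resize(p[80:290,120:460],None,fx=2.3,fy=2.3)[...,::-1])
E
```

```text
top oil 82 [0.5325 0.2856 0.0547] [0.533  0.2862]
top round 115 [ 0.5471 -0.2619  0.1317] [ 0.5476 -0.2625]
top square 142 [ 0.6196 -0.266   0.1237] [ 0.6196 -0.2666]
top cone 88 [ 0.4685 -0.2487  0.1281] [ 0.4687 -0.2496]
scene oil 107 [0.5364 0.2871 0.054 ] [0.5348 0.2857]
scene round 63 [ 0.5503 -0.2594  0.1304] [ 0.5486 -0.2605]
scene square 79 [ 0.6235 -0.2631  0.1226] [ 0.6233 -0.2669]
scene cone 41 [ 0.472  -0.2471  0.1261] [ 0.4717 -0.2474]
```

View pics/v6.png

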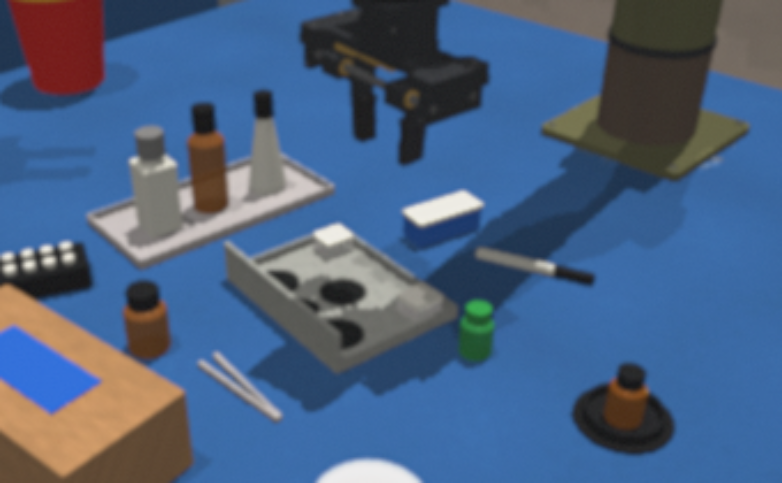

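The oil bottle stands in the holder, about 2 mm off centre, and all three tall bottles stand in the tray, so stages 1 and 2 are met. Now returning the round bottle.

step_arm(increments=[[[0.1,-3,0],[0,0,0]],[[0.1,-3,0],[0,0,0]],[[0.1,-3,0],[0,0,0]],[[0.1,-3,0],[0,0,0]],[[0.1,-3,0],[0,0,0]],[[0.1,-3,0],[0,0,0]],[[0.1,-3,0],[0,0,0]],[[0.1,-3,0],[0,0,0]],[[0.1,-2.5,0],[0,0,0]],[[0.1,-1.3,0],[0,0,0]]])

```text
clock: 37.5
tool_pos: [0.547, -0.2644, 0.1286]
eef_rot: [0.998, -0.066, 0.0, 0.001]
contact_force: [0.5, 0.2, 0.4]
opening: 0.603
finger_force: 0.0
```

step_arm(increments=[[[0,0,0],[0,0,0]],[[0,0,-0.7],[0,0,0]],[[0,0,-1.2],[0,0,0]],[[0,0,-1.2],[0,0,0]],[[0,0,-1.2],[0,0,0]],[[0,0,-0.8],[0,0,0]],[[0,0,-0.5],[0,0,0]],[[0,0,-0.3],[0,0,0]],[[0,0,0],[0,0,0]],[[0,0,0],[0,0,0]]])

```text
clock: 38.5
tool_pos: [0.5473, -0.2623, 0.0694]
eef_rot: [0.998, -0.065, 0.0, 0.0]
contact_force: [0.1, -0.1, 0.9]
opening: 0.604
finger_force: 0.0
```

step_arm(increments=[[[0,0,0],[0,0,0]],[[0,0,0],[0,0,0]],[[0,0,0],[0,0,0]],[[0,0,0],[0,0,0]],[[0,0,0],[0,0,0]],[[0,0,0],[0,0,0]],[[0,0,0],[0,0,0]],[[0,0,0],[0,0,0]],[[0,0,0],[0,0,0]],[[0,0,0],[0,0,0]]], fingers=0)

```text
clock: 39.5
tool_pos: [0.5472, -0.2624, 0.0692]
eef_rot: [0.998, -0.065, 0.0, 0.0]
contact_force: [-0.3, -2.4, 2.7]
opening: 0.307
finger_force: 30.0
```

step_arm(increments=[[[0,0,0.5],[0,0,0]],[[0,0,1.0],[0,0,0]],[[0,0,1.4],[0,0,0]],[[0,0,1.4],[0,0,0]],[[0,0,1.1],[0,0,0]],[[0,0,0.6],[0,0,0]],[[0.1,0.6,0],[0,0,0]],[[0.3,1.4,0],[0,0,0]],[[0.5,2,0],[0,0,0]],[[0.6,2.3,0],[0,0,0]]])

```text
clock: 40.5
tool_pos: [0.5616, -0.1973, 0.1283]
eef_rot: [0.998, -0.065, -0.001, -0.0]
contact_force: [0.4, 0.6, -1.7]
opening: 0.305
finger_force: 30.0
```

step_arm(increments=[[[0.5,2.1,0],[0,0,0]],[[0.5,2.1,0],[0,0,0]],[[0.5,2.1,0],[0,0,0]],[[0.5,2.1,0],[0,0,0]],[[0.5,2.1,0],[0,0,0]],[[0.5,2.1,0],[0,0,0]],[[0.5,2.1,0],[0,0,0]],[[0.5,2.1,0],[0,0,0]],[[0.4,1.9,0],[0,0,0]],[[0.4,1.7,0],[0,0,0]]])

```text
clock: 41.5
tool_pos: [0.6093, 0.008, 0.1282]
eef_rot: [0.998, -0.064, -0.001, -0.0]
contact_force: [0.1, -0.1, -1.6]
opening: 0.306
finger_force: 30.0
```

step_arm(increments=[[[0.4,1.2,0],[0,0,0]],[[0.3,0.8,0],[0,0,0]],[[0.2,0.3,0],[0,0,0]],[[0,0,0],[0,0,0]],[[0,0,0],[0,0,0]],[[0,0,-0.7],[0,0,0]],[[0,0,-1.2],[0,0,0]],[[0,0,-1.4],[0,0,0]],[[0,0,-1.1],[0,0,0]],[[0,0,-0.7],[0,0,0]]])

```text
clock: 42.5
tool_pos: [0.6179, 0.0278, 0.0761]
eef_rot: [0.998, -0.065, -0.001, 0.0]
contact_force: [-0.6, 0.7, -2.0]
opening: 0.309
finger_force: 30.0
```

step_arm(increments=[[[0,0,-0.4],[0,0,0]],[[0,0,-0.2],[0,0,0]],[[0,0,-0.1],[0,0,0]],[[0,0,0],[0,0,0]],[[0,0,0],[0,0,0]],[[0,0,0],[0,0,0]],[[0,0,0],[0,0,0]],[[0,0,0],[0,0,0]],[[0,0,0],[0,0,0]],[[0,0,0],[0,0,0]]])

```text
clock: 43.5
tool_pos: [0.619, 0.0279, 0.0711]
eef_rot: [0.998, -0.065, 0.0, 0.0]
contact_force: [0.4, -0.7, -2.2]
opening: 0.308
finger_force: 30.0
```

step_arm(increments=[[[0,0,-0.1],[0,0,0]],[[0,0,0],[0,0,0]],[[0,0,0],[0,0,0]],[[0,0,0],[0,0,0]],[[0,0,0],[0,0,0]],[[0,0,1],[0,0,0]],[[0,0,1.5],[0,0,0]],[[0,0,1.5],[0,0,0]],[[0,0,1],[0,0,0]],[[0,0,1],[0,0,0]]], fingers=0.6)

```text
clock: 44.5
tool_pos: [0.6194, 0.0279, 0.1316]
eef_rot: [0.998, -0.065, 0.001, -0.0]
contact_force: [0.7, 0.0, 0.3]
opening: 0.596
finger_force: 0.0
```

step_arm(increments=[[[-1.6,-3,0],[0,0,0]],[[-1.6,-3,0],[0,0,0]],[[-1.6,-3,0],[0,0,0]],[[-1.6,-3,0],[0,0,0]],[[-1.6,-3,0],[0,0,0]],[[-1.6,-3,0],[0,0,0]],[[-1.6,-3,0],[0,0,0]],[[-1.6,-3,0],[0,0,0]],[[-1.4,-2.4,0],[0,0,0]],[[-0.8,-1.4,0],[0,0,0]]])

```text
clock: 45.5
tool_pos: [0.4672, -0.253, 0.1306]
eef_rot: [0.998, -0.067, -0.0, 0.001]
contact_force: [0.6, -0.1, -0.1]
opening: 0.601
finger_force: 0.0
```

step_arm(increments=[[[0,0,0],[0,0,0]],[[0,0,0],[0,0,0]],[[0,0,-0.8],[0,0,0]],[[0,0,-1.3],[0,0,0]],[[0,0,-1.3],[0,0,0]],[[0,0,-1.2],[0,0,0]],[[0,0,-0.9],[0,0,0]],[[0,0,-0.5],[0,0,0]],[[0,0,-0.3],[0,0,0]],[[0,0,0],[0,0,0]]])

```text
clock: 46.5
tool_pos: [0.469, -0.25, 0.0668]
eef_rot: [0.998, -0.065, -0.0, -0.0]
contact_force: [-0.2, 0.5, 0.2]
opening: 0.599
finger_force: 0.0
```

step_arm(increments=[[[0,0,0],[0,0,0]],[[0,0,0],[0,0,0]],[[0,0,0],[0,0,0]],[[0,0,0],[0,0,0]],[[0,0,0],[0,0,0]],[[0,0,0],[0,0,0]],[[0,0,0],[0,0,0]],[[0,0,0],[0,0,0]],[[0,0,0],[0,0,0]],[[0,0,0],[0,0,0]]], fingers=0)

```text
clock: 47.5
tool_pos: [0.4693, -0.2504, 0.0673]
eef_rot: [0.998, -0.065, 0.0, 0.0]
contact_force: [-0.1, -0.3, 4.5]
opening: 0.263
finger_force: 30.0
```

step_arm(increments=[[[0,0,0.5],[0,0,0]],[[0,0,1.0],[0,0,0]],[[0,0,1.4],[0,0,0]],[[0,0,1.4],[0,0,0]],[[0,0,1.1],[0,0,0]],[[0,0,0.6],[0,0,0]],[[0.3,0.6,0],[0,0,0]],[[0.6,1.4,0],[0,0,0]],[[0.8,2,0],[0,0,0]],[[0.9,2.2,0],[0,0,0]]])

```text
clock: 48.5
tool_pos: [0.4948, -0.1872, 0.1264]
eef_rot: [0.998, -0.065, -0.001, -0.0]
contact_force: [1.0, -0.0, -0.7]
opening: 0.262
finger_force: 30.0
```

step_arm(increments=[[[0.9,2.1,0],[0,0,0]],[[0.9,2.1,0],[0,0,0]],[[0.9,2.1,0],[0,0,0]],[[0.9,2.1,0],[0,0,0]],[[0.9,2.1,0],[0,0,0]],[[0.9,2.1,0],[0,0,0]],[[0.8,1.7,0],[0,0,0]],[[0.6,1.2,0],[0,0,0]],[[0.3,0.7,0],[0,0,0]],[[0.2,0.3,0],[0,0,0]]])

```text
clock: 49.5
tool_pos: [0.5679, -0.0225, 0.1267]
eef_rot: [0.998, -0.065, -0.0, 0.0]
contact_force: [-0.0, -1.0, -1.6]
opening: 0.261
finger_force: 30.0
```

step_arm(increments=[[[0,0,0],[0,0,0]],[[0,0,-0.7],[0,0,0]],[[0,0,-1.2],[0,0,0]],[[0,0,-1.4],[0,0,0]],[[0,0,-1.1],[0,0,0]],[[0,0,-0.7],[0,0,0]],[[0,0,-0.4],[0,0,0]],[[0,0,-0.2],[0,0,0]],[[0,0,-0.1],[0,0,0]],[[0,0,0],[0,0,0]]])

```text
clock: 50.5
tool_pos: [0.5683, -0.0231, 0.0693]
eef_rot: [0.998, -0.065, 0.0, 0.0]
contact_force: [-0.5, -0.3, -0.7]
opening: 0.261
finger_force: 30.0
```

step_arm(increments=[[[0,0,-0.1],[0,0,0]],[[0,0,0],[0,0,0]],[[0,0,0],[0,0,0]],[[0,0,0],[0,0,0]],[[0,0,0],[0,0,0]],[[0,0,1],[0,0,0]],[[0,0,1.5],[0,0,0]],[[0,0,1.5],[0,0,0]],[[0,0,1.1],[0,0,0]],[[0,0,1],[0,0,0]]], fingers=0.6)

```text
clock: 51.5
tool_pos: [0.5683, -0.0232, 0.1302]
eef_rot: [0.998, -0.065, 0.0, 0.0]
contact_force: [-0.8, 0.7, 0.0]
opening: 0.599
finger_force: 0.0
```

step_arm(increments=[[[0.6,-2.7,0],[0,0,0]],[[0.6,-2.7,0],[0,0,0]],[[0.6,-2.7,0],[0,0,0]],[[0.6,-2.7,0],[0,0,0]],[[0.6,-2.7,0],[0,0,0]],[[0.6,-2.7,0],[0,0,0]],[[0.6,-2.7,0],[0,0,0]],[[0.5,-2.7,0],[0,0,0]],[[0.4,-1.8,0],[0,0,0]],[[0.1,-1.0,0],[0,0,0]]])

```text
clock: 52.5
tool_pos: [0.6197, -0.2696, 0.1291]
eef_rot: [0.998, -0.066, -0.0, 0.001]
contact_force: [0.3, -0.1, -0.1]
opening: 0.596
finger_force: 0.0
```

step_arm(increments=[[[0,0,0],[0,0,0]],[[0,0,0],[0,0,0]],[[0,0,-0.8],[0,0,0]],[[0,0,-1.3],[0,0,0]],[[0,0,-1.3],[0,0,0]],[[0,0,-1.2],[0,0,0]],[[0,0,-0.9],[0,0,0]],[[0,0,-0.5],[0,0,0]],[[0,0,-0.3],[0,0,0]],[[0,0,0],[0,0,0]]])

```text
clock: 53.5
tool_pos: [0.62, -0.2672, 0.0658]
eef_rot: [0.998, -0.065, -0.0, 0.0]
contact_force: [0.1, -0.8, 0.7]
opening: 0.601
finger_force: 0.0
```

step_arm(increments=[[[0,0,0],[0,0,0]],[[0,0,0],[0,0,0]],[[0,0,0],[0,0,0]],[[0,0,0],[0,0,0]],[[0,0,0],[0,0,0]],[[0,0,0],[0,0,0]],[[0,0,0],[0,0,0]],[[0,0,0],[0,0,0]],[[0,0,0],[0,0,0]],[[0,0,0],[0,0,0]]], fingers=0)

```text
clock: 54.5
tool_pos: [0.6204, -0.2674, 0.0665]
eef_rot: [0.998, -0.065, 0.0, 0.0]
contact_force: [-0.5, -0.5, 5.6]
opening: 0.355
finger_force: 30.0
```

step_arm(increments=[[[0,0,0.5],[0,0,0]],[[0,0,1.0],[0,0,0]],[[0,0,1.4],[0,0,0]],[[0,0,1.4],[0,0,0]],[[0,0,1.1],[0,0,0]],[[0,0,0.6],[0,0,0]],[[0,0.6,0],[0,0,0]],[[-0.1,1.4,0],[0,0,0]],[[-0.2,2,0],[0,0,0]],[[-0.2,2,0],[0,0,0]]])

```text
clock: 55.5
tool_pos: [0.6142, -0.2047, 0.1251]
eef_rot: [0.998, -0.065, -0.001, -0.001]
contact_force: [0.4, -0.5, -1.4]
opening: 0.355
finger_force: 30.0
```

step_arm(increments=[[[-0.1,2,0],[0,0,0]],[[-0.1,2,0],[0,0,0]],[[-0.1,2,0],[0,0,0]],[[-0.1,2,0],[0,0,0]],[[-0.1,2,0],[0,0,0]],[[-0.2,1.3,0],[0,0,0]],[[-0.2,0.8,0],[0,0,0]],[[-0.1,0.4,0],[0,0,0]],[[0,0,0],[0,0,0]],[[0,0,0],[0,0,0]]])

```text
clock: 56.5
tool_pos: [0.605, -0.0834, 0.1261]
eef_rot: [0.998, -0.066, 0.0, 0.0]
contact_force: [0.7, -0.3, -1.9]
opening: 0.352
finger_force: 30.0
```

step_arm(increments=[[[0,0,-0.7],[0,0,0]],[[0,0,-1.2],[0,0,0]],[[0,0,-1.4],[0,0,0]],[[0,0,-1.1],[0,0,0]],[[0,0,-0.7],[0,0,0]],[[0,0,-0.4],[0,0,0]],[[0,0,-0.2],[0,0,0]],[[0,0,-0.1],[0,0,0]],[[0,0,0],[0,0,0]],[[0,0,0],[0,0,0]]])

```text
clock: 57.5
tool_pos: [0.6054, -0.0822, 0.0685]
eef_rot: [0.998, -0.065, 0.0, 0.0]
contact_force: [0.7, -0.6, -0.6]
opening: 0.352
finger_force: 30.0
```

```bash
python3 - <<'E'
from h import *
q,e=r.snapshot("scene"); cv2.imwrite("pics/v7.png",cv2.resize(q[90:250,160:340],None,fx=3.3,fy=3.3)[...,::-1])
E
```

```text
(no output)
```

View pics/v7.png

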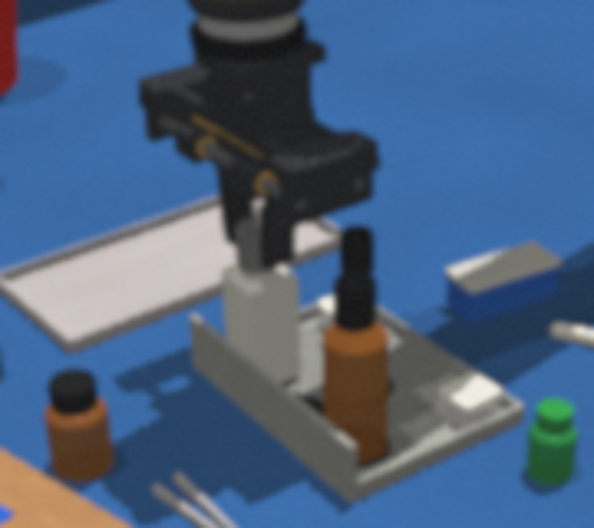

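The square bottle is upright over its spot. I'll release it, rise and retreat toward the start side to check.

step_arm(increments=[[[0,0,-0.1],[0,0,0]],[[0,0,0],[0,0,0]],[[0,0,0],[0,0,0]],[[0,0,0],[0,0,0]],[[0,0,0],[0,0,0]],[[0,0,1],[0,0,0]],[[0,0,1.5],[0,0,0]],[[0,0,2],[0,0,0]],[[0,0,2],[0,0,0]],[[0,0,2],[0,0,0]]], fingers=0.6)

```text
clock: 58.55
tool_pos: [0.6054, -0.0823, 0.1543]
eef_rot: [0.998, -0.065, 0.001, 0.0]
contact_force: [0.4, 0.9, 0.4]
opening: 0.599
finger_force: 0.0
```

step_arm(increments=[[[-2,-3,1],[0,0,0]],[[-2,-3,1],[0,0,0]],[[-2,-3,1],[0,0,0]],[[-2,-3,1],[0,0,0]],[[-2,-3,1],[0,0,0]],[[-2,-3,1],[0,0,0]],[[-2,-3,0],[0,0,0]],[[-2,-3,0],[0,0,0]],[[-2,-3,0],[0,0,0]],[[-2,-3,0],[0,0,0]]])

```text
clock: 59.55
tool_pos: [0.4043, -0.3836, 0.2137]
eef_rot: [0.998, -0.065, 0.001, 0.001]
contact_force: [0.6, 0.3, 0.6]
opening: 0.601
finger_force: 0.0
```

step_arm(increments=[[[-1,-2.5,0],[0,0,0]],[[-1,-2.5,0],[0,0,0]],[[-1,-2.5,0],[0,0,0]],[[-1,-2.5,0],[0,0,0]],[[-1,-2,0],[0,0,0]],[[-1,-1,0],[0,0,0]],[[0,0,0],[0,0,0]],[[0,0,0],[0,0,0]],[[0,0,0],[0,0,0]],[[0,0,0],[0,0,0]]])

```text
clock: 60.55
tool_pos: [0.3462, -0.5109, 0.2122]
eef_rot: [0.998, -0.064, 0.0, -0.0]
contact_force: [0.2, 0.1, 0.9]
opening: 0.6
finger_force: 0.0
```

```bash
python3 - <<'E'
from h import *
z=np.load("pics/top0.npz"); s=np.load("pics/scene0.npz"); out=[]
for n,z0 in(("top",z),("scene",s)):
    p,d=r.snapshot(n)
    for nm,c,h in [("round",(.619,.028),.134),("square",(.605,-.0815),.126),("cone",(.568,-.023),.13),("oil",(.531,.286),.056)]:
        o=[]
        for dd in (z0["d"],d):
            X=pts(n,dd); m=(dd>0)&(np.hypot(X[...,0]-c[0],X[...,1]-c[1])<.03)&(abs(X[...,2]-h)<.006); Q=X[m]; o+=[len(Q)]+([Q.mean(0).round(4)] if len(Q) else [])
        print(n,nm,*o)
    # white boxes
    for nm,sl in (("a",(slice(222,250),slice(222,246))),("b",(slice(224,252),slice(280,304)))):
        if n=="top": print(nm,*[np.round(np.argwhere(im[sl].min(-1)>185).mean(0),2) for im in (z0["p"],p)])
    if n=="top": out=p[170:260,200:320]
cv2.imwrite("pics/v8.png",cv2.resize(out,None,fx=5,fy=5)[...,::-1])
E
```

```text
top round 107 [0.6187 0.0278 0.1332] 107 [0.619  0.0271 0.1331]
top square 140 [ 0.6047 -0.0817  0.1249] 134 [ 0.605  -0.0818  0.1251]
top cone 81 [ 0.5676 -0.0225  0.129 ] 81 [ 0.5673 -0.0226  0.1288]
top oil 0 78 [0.5327 0.2862 0.0548]
a [15.5  13.78] [14.11 12.51]
b [13.29 10.61] [12.58 10.68]
scene round 89 [0.6222 0.0297 0.1324] 92 [0.6224 0.0288 0.1324]
scene square 95 [ 0.6087 -0.08    0.1243] 94 [ 0.6082 -0.0795  0.1242]
scene cone 59 [ 0.5708 -0.021   0.1281] 59 [ 0.5702 -0.0209  0.1283]
scene oil 0 100 [0.536  0.287  0.0543]
```

View pics/v8.png

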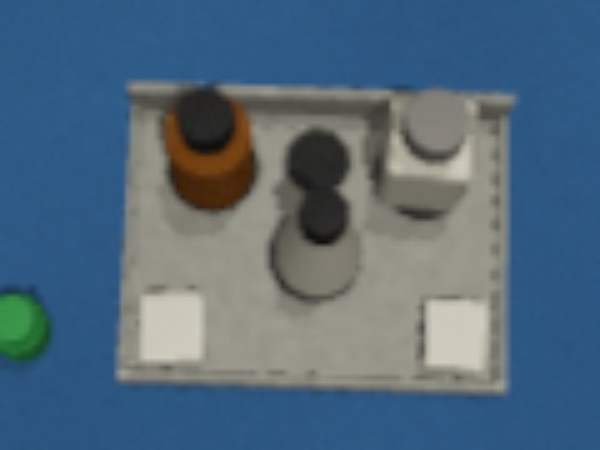

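All three tall bottles are back within 1 mm of their starting spots. The boxes haven't moved and the oil bottle is about 2 mm off the holder's centre, so I'm handing in.

```bash
python3 -c "
from plant import r
print(r.finish_job())"
```

```text
the job is handed in; nothing more can be done
None
```

The job is handed in at about 61 s of the 136 s allowed: the oil bottle stands about 2 mm off the holder's centre, the three tall bottles are back within about 1 mm of their starting spots, and the boxes look undisturbed; no verdict was returned.

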